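Find the rocking canister lid and close it

ROBOT

A 6-joint arm with a two-finger parallel gripper is mounted at the origin on the work surface. World frame = base frame: x ahead of the robot, y to its left, z up, the work surface at z = 0. Lengths are in m, angles in rad, forces in N, time in s.
With the tool pointing down it reaches from about 0.35 to 0.875 m from the base axis. Payload 4.2 kg.
Tool frame: the origin (TCP) lies midway between the tips of the shut fingers; the grasp point (between the pads) lies 19 mm behind it (env.hold_point_z is the distance from the TCP to the grasp point, in m); z points along the fingers, y is the line along which they close (so a half turn about z gives the same grasp; the last joint's range is limited). The gripper opens to 87 mm and grips with 3 to 60 N. Pads are 19 mm wide; open, the fingers measure 117 mm over their backs; the gripper's body (75 mm by 190 mm) begins 51 mm behind the grasp point.
Start: joints at [1.41, 0.385, 0.008, 0, -1.194, -0.259], TCP at [0.255, 0.571, 0.223] pointing down, gripper open.
Joint ranges: [-3.14, 3.14], [-1.21, 2.06], [-1.07, 1.41], [-3.16, 2.05], [-2.99, -0.16], [-3.1, 3.1]. Speed limits (rad/s): [2.79, 2.79, 3.14, 3.14, 3.14, 3.14].

INTERFACE

Orientations are given as a unit quaternion [x, y, z, w].
In Python, from rig import env gives the robot as it stands. Calls block until the motion is done:
- env.move_to(position, orientation): joint-space move of the TCP to a pose.
- env.movel(position, rot=None, max_speed=0.15): straight line of the TCP; rot=None keeps the orientation; max_speed is the mean speed in m/s.
- env.goto_joints(angles): joint-space move.
- env.command_gripper(opening): opening from 0.0 (shut) to 1.0 (fully open); the grip force is fixed at half the most; returns when the fingers have stopped.
- env.sleep(seconds).
- env.solve_ik(position, orientation): joint angles nearest the present ones, or None.
- env.get_image(name): name is "scene" or "top"; returns (picture, depth): 480x640x3 uint8, blue, green, red; 480x640 float32, m along the optical axis (not along the pixel's ray), 0 where there is no reading.
- env.camera_model(name): a dict with "fx", "fy", "cx", "cy" (pixels), "k1" (the pictures are not rectified: a ray, as slopes to the right and down, at radius r is drawn at 1 + k1 r^2 times it, then the intrinsics apply), "R" (3x3) and "t" (3): a world point X has camera coordinates R X + t. Camera axes: x right, y down, z forward; pixel columns grow to the right and rows downward; lengths in m; the calibration is good to about 2 mm. A picture is of the moment at which its call begins. camera_model takes no time and is no camera call.
A pose or a line that the arm cannot do raises env.Unreachable and nothing moves.
- env.finish_job(): hands the job in; it is judged then, once.
Readings, each from a call of its own:
- env.get_clock(): time.
- env.get_joint_pos(): joint angles.
- env.get_qvel(): joint speeds.
- env.get_tau(): joint torques, N m.
- env.get_ee_pos(): TCP position.
- env.get_eef_rot(): TCP orientation.
- env.get_ft_force(): force on the tool from outside, world axes, zero at the start.
- env.get_ft_torque(): the same for the moment, N m.
- env.get_opening(): opening from 0.0 (shut) to 1.0 (fully open).
- env.get_gripper_force(): force on a finger pad.
Only numpy, scipy, OpenCV 4.12 (cv2) and the standard library are available. Lean on these libraries where they do the work, as an engineer would, in place of code of your own. Each camera call takes 0.05 s, during which the arm holds its last target. There are 200 camera calls.

TASK

One of the four blue canister lids has not been screwed home. Press lightly with a fingertip near the edge of the lids until you find the one that rocks, then push its bar round clockwise, seen from above, until the lid stops and sits firm. Only press and push with the outside of the fingers: do not take a bar between them, and leave the cup, the jar and the scraper where they are.

Things in the scene. Friction and masses are not known exactly. Their poses are not given: they have to be found in the camera images.
- rack: fixed low steel tray, 170 x 580 mm, with four fixed steel canisters (100 mm across) in a row along its y, 135 mm apart, each closed by a blue lid; origin under its middle
- lid_a: one of four identical blue screw lids, 112 mm across. Origin: centre of its flat top face (118 mm above the table); z up. A white grip bar, 84 mm long (the lid's x), 14 mm wide (y), 20 mm high, rises from the middle; the flat face is free beside it, out to 54 mm from the centre
- lid_b: another of the four identical lids, shaped as lid_a (origin: centre of its flat top face, x along its bar). A tight lid is rigid, does not rock and will not turn. Any of the four may be the loose one
- lid_c: another of the four identical lids, shaped as lid_a (origin: centre of its flat top face, x along its bar). The loose lid stands level, as high as the others, and looks the same; pressed with 2 N or more about 35 mm from its centre, on any side, it tips 0.1 rad towards the press (3.5 mm down there), and springs back level when let go
- lid_d: another of the four identical lids, shaped as lid_a (origin: centre of its flat top face, x along its bar). 
- turn_a (a joint): clockwise turn, seen from above, of lid_a, rad: 0 at the start for all lids. A loose lid turns with about 0.06 N m up to its stop at 0.70; from about 0.6 on it no longer rocks, and it stays where it is left. A tight lid stays at 0. None turns anticlockwise
- turn_b (a joint): clockwise turn, seen from above, of lid_b, rad: 0 at the start for all lids. A loose lid turns with about 0.06 N m up to its stop at 0.70; from about 0.6 on it no longer rocks, and it stays where it is left. A tight lid stays at 0. None turns anticlockwise
- turn_c (a joint): clockwise turn, seen from above, of lid_c, rad: 0 at the start for all lids. A loose lid turns with about 0.06 N m up to its stop at 0.70; from about 0.6 on it no longer rocks, and it stays where it is left. A tight lid stays at 0. None turns anticlockwise
- turn_d (a joint): clockwise turn, seen from above, of lid_d, rad: 0 at the start for all lids. A loose lid turns with about 0.06 N m up to its stop at 0.70; from about 0.6 on it no longer rocks, and it stays where it is left. A tight lid stays at 0. None turns anticlockwise
- cup: bystander: loose steel cup, 70 mm across, 75 mm high, standing beyond the row; origin under its centre
- jar: bystander: loose amber jar with a red cap, 60 mm across, 100 mm high, standing beyond the row; origin under its centre
- scraper: bystander: loose steel dough scraper with a wooden grip, about 115 x 120 mm, 22 mm high, lying on the robot's side of the row; origin under its middle

How it is judged:
On the way, in this order (a step that is already met when the one before it is completed fails the run):
1. the loose lid is found: it rocks (tips by more than 0.05 rad) under the press of the fingers, before it has been turned (((angle between lid_a's own z axis and vertical above 0.05 rad and contact force between the fingers and lid_a above 0.3 N and value of joint turn_a below 0.12 rad) or (angle between lid_b's own z axis and vertical above 0.05 rad and contact force between the fingers and lid_b above 0.3 N and value of joint turn_b below 0.12 rad) or (angle between lid_c's own z axis and vertical above 0.05 rad and contact force between the fingers and lid_c above 0.3 N and value of joint turn_c below 0.12 rad) or (angle between lid_d's own z axis and vertical above 0.05 rad and contact force between the fingers and lid_d above 0.3 N and value of joint turn_d below 0.12 rad))), for 0.1 s.
2. the loose lid is pushed round clockwise to its stop (value of joint any of turn_a, turn_b, turn_c, turn_d above 0.6 rad), for 0.1 s.
At the end, for the whole second after the job is handed in: The loose lid has been turned clockwise to within 0.1 rad of its stop (more than 0.60 of 0.70 rad) and stays there; all four lids are level to within 0.025 rad; cup, jar and scraper are within 20 mm of where they stood (value of joint any of turn_a, turn_b, turn_c, turn_d above 0.6 rad and angle between each of lid_a, lid_b, lid_c, lid_d's own z axis and vertical below 0.025 rad and velocity of joint each of turn_a, turn_b, turn_c, turn_d below 0.05 rad/s and distance of each of cup, jar, scraper from where it was at the start of the episode below 0.02 m); the robot touches nothing.
It fails at once if the cup is pushed aside, lifted or knocked over (distance of cup from where it was at the start of the episode above 0.02 m or angle between cup's own z axis and vertical above 0.3 rad).
It fails at once if the jar is pushed aside, lifted or knocked over (distance of jar from where it was at the start of the episode above 0.02 m or angle between jar's own z axis and vertical above 0.3 rad).
It fails at once if the scraper is pushed aside, lifted or knocked over (distance of scraper from where it was at the start of the episode above 0.02 m or angle between scraper's own z axis and vertical above 0.3 rad).
It fails at once if a lid's bar is taken between the fingers (the grasp point comes down over the bar, less than 32 mm above the lid's top face) ((x of the grasp point in the frame of lid_a between -0.045 and 0.045 m and y of the grasp point in the frame of lid_a between -0.006 and 0.006 m and z of the grasp point in the frame of lid_a below 0.032 m) or (x of the grasp point in the frame of lid_b between -0.045 and 0.045 m and y of the grasp point in the frame of lid_b between -0.006 and 0.006 m and z of the grasp point in the frame of lid_b below 0.032 m) or (x of the grasp point in the frame of lid_c between -0.045 and 0.045 m and y of the grasp point in the frame of lid_c between -0.006 and 0.006 m and z of the grasp point in the frame of lid_c below 0.032 m) or (x of the grasp point in the frame of lid_d between -0.045 and 0.045 m and y of the grasp point in the frame of lid_d between -0.006 and 0.006 m and z of the grasp point in the frame of lid_d below 0.032 m)).
It fails at once if a lid is pressed or pushed with more than 45 N (contact force between the fingers and lid_a above 45 N or contact force between the fingers and lid_b above 45 N or contact force between the fingers and lid_c above 45 N or contact force between the fingers and lid_d above 45 N).
It also fails if it takes over 64 s, if anything falls off the work surface, if the arm or the gripper's body presses on something with over 40 N, if the wrist force passes 120 N, or if a joint passes its speed limit or range.

## Working session

There is one attempt and no reset: what is moved stays moved. The work goes in short steps, each a Python script; the robot and the scene stay as the last script left them, time stands still between calls to the robot, and variables do not carry over. Pictures are saved under pics/ and viewed, at most 10 in all, crops included, and the job is handed in when it is done.

```bash
mkdir -p pics; ls; python3 - <<'E'
from rig import env
import cv2,numpy as np
for n in("top","scene"):
    im,d=env.get_image(n); cv2.imwrite(f"pics/{n}0.png",im); np.savez(f"{n}0.npz",im=im,d=d); print(n,env.camera_model(n))
print(env.hold_point_z,env.get_ee_pos(),env.get_eef_rot(),env.get_clock())
E
```

```text
pics
top {'fx': 509.42196506522004, 'fy': 509.42196506522004, 'cx': 319.09338355945636, 'cy': 238.94872436266576, 'k1': -0.15003038153782156, 'R': array([[-0.00133215, -0.99999827,  0.00129488],
       [-0.98815013,  0.00111762, -0.1534864 ],
       [ 0.15348469, -0.00148401, -0.98814991]]), 't': array([0.01985349, 0.59348488, 0.98832499])}
scene {'fx': 452.3990777840931, 'fy': 452.3990777840931, 'cx': 316.08604775298596, 'cy': 243.57899452519476, 'k1': -0.09151053598673126, 'R': array([[ 0.67166674,  0.74076611, -0.0113737 ],
       [ 0.57680899, -0.53251473, -0.61945092],
       [-0.46492491,  0.40950413, -0.78495299]]), 't': array([-0.38321064, -0.27025328,  1.09514822])}
0.0187 [0.2545053  0.57025993 0.22155316] [ 9.78034034e-01 -2.08442935e-01 -1.43429922e-04  9.75530729e-04] 0.1
```

View pics/top0.png

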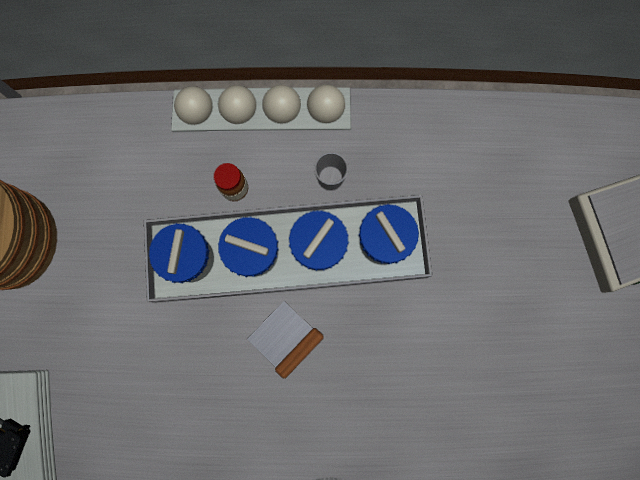

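View pics/scene0.png

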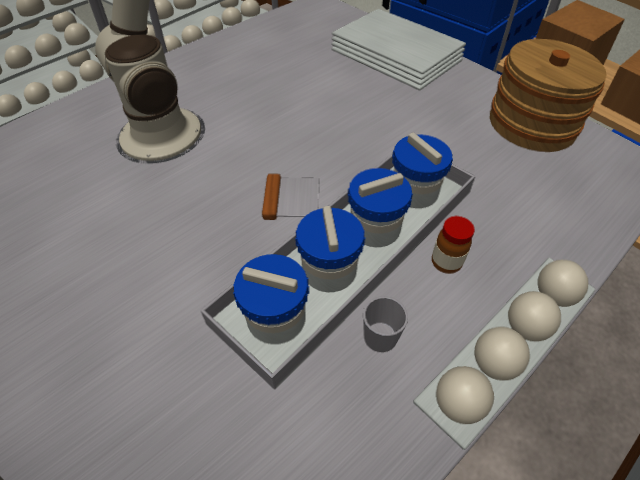

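Top view: lids lie at about (178,253), (248,246), (319,240) and (389,234), with the jar at (229,177), cup at (331,171) and scraper at (285,340). The scene view shows the same four lids, unobstructed.

```bash
cat > h.py <<'E'
import cv2,numpy as np
def ray(c,uv):
    uv=np.atleast_2d(uv).astype(float)
    K=np.array([[c['fx'],0,c['cx']],[0,c['fy'],c['cy']],[0,0,1]])
    n=cv2.undistortPoints(uv.reshape(-1,1,2),K,np.array([c['k1'],0,0,0,0])).reshape(-1,2)
    d=np.c_[n,np.ones(len(n))]@c['R']; return -c['R'].T@c['t'],d
def plane(c,uv,z):
    o,d=ray(c,uv); return o+d*((z-o[2])/d[:,2])[:,None]
def bars(im,c,z=.138):
    hsv=cv2.cvtColor(im,cv2.COLOR_BGR2HSV)
    blue=cv2.inRange(hsv,(105,150,60),(130,255,255))
    out=[]
    for k in cv2.findContours(blue,cv2.RETR_EXTERNAL,cv2.CHAIN_APPROX_NONE)[0]:
        if not 1500<cv2.contourArea(k)<8000: continue
        m=np.zeros_like(blue); cv2.drawContours(m,[cv2.convexHull(k)],-1,255,-1)
        m=cv2.erode(m,np.ones((3,3)))
        b=cv2.morphologyEx(m&cv2.inRange(hsv,(0,0,110),(40,120,255)),cv2.MORPH_OPEN,np.ones((3,3)))
        cs=cv2.findContours(b,cv2.RETR_EXTERNAL,cv2.CHAIN_APPROX_NONE)[0]
        if not cs: continue
        bc=max(cs,key=cv2.contourArea)
        p=plane(c,bc.reshape(-1,2),z)[:,:2].astype(np.float32)
        (x,y),s,a=cv2.minAreaRect(p*1000)
        q=cv2.boxPoints(((x,y),s,a)); e=max(q[1]-q[0],q[2]-q[1],key=np.linalg.norm)
        uv=cv2.minAreaRect(bc)[0]
        out.append(dict(p=np.array([x,y])/1000,s=sorted(s),a=np.arctan2(e[1],e[0])%np.pi,uv=uv,area=cv2.contourArea(k)))
    return sorted(out,key=lambda o:-o['p'][1])
E
python3 - <<'E'
from rig import env
from h import *
np.set_printoptions(precision=4,suppress=True)
B={n:bars(np.load(n+"0.npz")['im'],env.camera_model(n)) for n in("top","scene")}
for n in B:
    print(n)
    for o in B[n]: print(o['p'],np.round(o['s'],1),round(o['a'],3),np.round(o['uv'],1),o['area'])
for a,b in zip(B['top'],B['scene']):
    o1,d1=ray(env.camera_model('top'),a['uv']);o2,d2=ray(env.camera_model('scene'),b['uv'])
    s=np.linalg.lstsq(np.c_[d1[0],-d2[0]],o2-o1,rcond=None)[0]; print('tri',(o1+s[0]*d1[0]+o2+s[1]*d2[0])/2)
c=env.camera_model('top')
print(plane(c,[[229,177]],.1),plane(c,[[331,158]],.075),plane(c,[[285,340]],.0))
E
```

```text
top
[0.5572 0.2889] [11.7 81.1] 2.983 [174.3 250.9] 2561.0
[0.5692 0.1552] [12.3 82.4] 1.248 [245.7 244.4] 2609.0
[0.5813 0.0209] [12.7 81.2] 2.531 [318.1 237.9] 2611.5
[ 0.5941 -0.1132] [12.2 81.4] 0.539 [390.5 231. ] 2579.0
scene
[0.5715 0.154 ] [13.4 83.3] 1.245 [381.  181.5] 3740.0
[0.5856 0.0176] [12.9 75.9] 2.532 [329.7 227.1] 2779.5
[ 0.5955 -0.1137] [13.2 81.4] 0.54 [269.2 276.6] 4021.5
tri [0.5386 0.27   0.0588]
tri [0.5534 0.1207 0.0499]
tri [ 0.569  -0.031   0.0556]
[[0.709  0.1968 0.1   ]] [[ 0.7553 -0.0052  0.075 ]] [[0.3889 0.0899 0.    ]]
```

```bash
cat >> h.py <<'E'
def quat(th): return [float(np.cos(th/2)),float(np.sin(th/2)),0.,0.]
def yaw_for(a):   # tool y parallel to the bar, yaw nearest the start yaw
    t=a+np.pi/2; return t+np.pi*np.round((-.42-t)/np.pi)
def pt(o,x,y,z,turn=0.):
    a=o['a']-turn; c,s=np.cos(a),np.sin(a)
    return [float(o['p'][0]+c*x-s*y),float(o['p'][1]+s*x+c*y),z]
E
cat > press.py <<'E'
import sys
from rig import env
from h import *
np.set_printoptions(precision=4,suppress=True)
B=bars(np.load("top0.npz")['im'],env.camera_model('top'))
S=bars(np.load("scene0.npz")['im'],env.camera_model('scene'))
if sys.argv[1]=='0':
    for a,b in zip(B[1:],S):
        o1,d1=ray(env.camera_model('top'),a['uv']);o2,d2=ray(env.camera_model('scene'),b['uv'])
        s=np.linalg.lstsq(np.c_[d1[0],-d2[0]],o2-o1,rcond=None)[0]; print('tri',(o1+s[0]*d1[0]+o2+s[1]*d2[0])/2)
    env.command_gripper(0.0)
for i in map(int,sys.argv[1]):
    o=B[i]; th=yaw_for(o['a'])
    env.move_to(pt(o,22,28,165) if 0 else pt(o,.022,.028,.165),quat(th))
    env.movel(pt(o,.022,.028,.123))
    f0=env.get_ft_force()[2]; log=[]; z=.123
    while z>.1085:
        z-=.001; env.movel(pt(o,.022,.028,z),max_speed=.02)
        f=env.get_ft_force()[2]-f0; log.append((round(z,4),round(env.get_ee_pos()[2],4),round(f,2)))
        if f>12: break
    env.sleep(.15); print(i,[tuple(map(float,l)) for l in log],env.get_clock())
    env.movel(pt(o,.022,.028,.165))
E
python3 press.py 0
```

```text
tri [0.5697 0.1556 0.1356]
tri [0.5823 0.021  0.1309]
tri [ 0.5944 -0.1133  0.1361]
0 [(0.122, 0.123, -1.05), (0.121, 0.1212, 0.08), (0.12, 0.1199, -0.76), (0.119, 0.1189, -0.17), (0.118, 0.1183, 2.09), (0.117, 0.118, 3.9), (0.116, 0.1178, 8.94), (0.115, 0.1178, 12.04)] 5.75
```

Measured heights agree (bar tops at 0.131–0.136 m, face at 0.118 m), and lid 0 is rigid. Next I'll press the others.

```bash
python3 press.py 123
```

```text
1 [(0.122, 0.123, -0.38), (0.121, 0.1212, 0.09), (0.12, 0.1199, -0.04), (0.119, 0.1189, -0.35), (0.118, 0.1183, 1.42), (0.117, 0.118, 4.78), (0.116, 0.1179, 8.42), (0.115, 0.1178, 12.19)] 10.1917
2 [(0.122, 0.1229, -0.48), (0.121, 0.1212, -1.06), (0.12, 0.1199, -1.42), (0.119, 0.1189, -0.58), (0.118, 0.1181, -0.69), (0.117, 0.1173, 0.78), (0.116, 0.1164, 2.27), (0.115, 0.1155, 2.13), (0.114, 0.1146, 4.06), (0.113, 0.1141, 5.95), (0.112, 0.1138, 8.97), (0.111, 0.1136, 13.58)] 15.6583
3 [(0.122, 0.123, -1.04), (0.121, 0.1212, -1.04), (0.12, 0.1199, -1.76), (0.119, 0.1189, -0.71), (0.118, 0.1183, 1.22), (0.117, 0.1181, 4.08), (0.116, 0.118, 8.58), (0.115, 0.1178, 11.12), (0.114, 0.1177, 14.96)] 20.5917
```

Lid 2 gives 4 mm and then holds, so it is the loose one. Now I'll push its bar clockwise with the shut fingers.

```bash
cat > push.py <<'E'
from rig import env
from h import *
np.set_printoptions(precision=3,suppress=True)
o=bars(np.load("top0.npz")['im'],env.camera_model('top'))[2]; th=yaw_for(o['a']); Z=.126
env.move_to(pt(o,.030,.030,.165),quat(th)); env.movel(pt(o,.030,.030,Z))
f0=np.array(env.get_ft_force()); env.movel(pt(o,.030,.020,Z),max_speed=.05)
for t in np.arange(0,.86,.06):
    env.movel(pt(o,.030,.0165,Z,t),rot=quat(th-t),max_speed=.04)
    f=np.array(env.get_ft_force())-f0; a=o['a']-t
    n=f@[-np.sin(a),np.cos(a),0]; print(round(t,2),f,'normal',round(n,2))
    if n>12: break
env.sleep(.2); te=t
env.movel(pt(o,.030,.030,Z,te),max_speed=.08); env.movel(pt(o,.030,.030,.2,te))
env.move_to([.40,.40,.25],quat(-.42))
im,d=env.get_image('top'); cv2.imwrite('pics/top1.png',im)
for b in bars(im,env.camera_model('top')): print(b['p'],round(b['a'],3))
print('start angle',o['a'],env.get_clock())
E
python3 push.py
```

```text
0.0 [ 0.935 -1.588 -0.696] normal 0.76
0.06 [ 0.523 -1.492  0.398] normal 0.84
0.12 [-0.523 -1.556  0.099] normal 1.51
0.18 [ 0.094 -1.612  0.338] normal 1.07
0.24 [-2.314 -0.823  0.781] normal 2.28
0.3 [-1.665 -0.044  1.596] normal 1.34
0.36 [-1.17  -0.605 -0.766] normal 1.31
0.42 [-1.514 -0.447  0.325] normal 1.53
0.48 [-1.728  0.65   0.013] normal 1.23
0.54 [-2.14  -0.123  0.52 ] normal 2.0
0.6 [-1.952  0.926 -0.044] normal 1.5
0.66 [-1.242 -0.074 -0.009] normal 1.21
0.72 [-2.444 -0.127 -0.174] normal 2.4
0.78 [-5.85  -0.295  2.664] normal 5.81
0.84 [-9.314 -1.117  5.916] normal 9.38
[0.557 0.289] 2.987
[0.569 0.155] 1.24
[0.581 0.021] 1.834
[ 0.594 -0.113] 0.54
start angle 2.5307508 29.8167
```

View pics/top1.png

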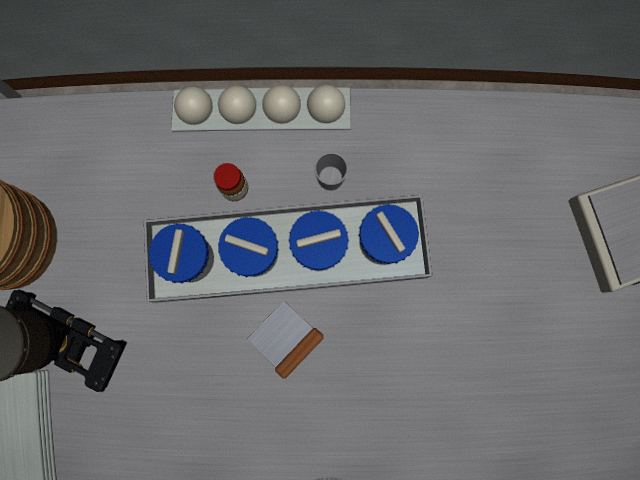

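The lid at (319,240) has turned 0.697 rad to its stop. The other lids, the jar (229,177), the cup (331,171) and the scraper are unmoved, and the arm is clear.

```bash
python3 -c "
from rig import env
print(env.finish_job())"
```

```text
the job is handed in; nothing more can be done
None
```

The loose lid was the third from the robot's left, at about (0.58, 0.02) m; it was pushed clockwise 0.70 rad to its stop, with the cup, jar and scraper left where they stood, and the job is handed in (no verdict was returned).

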